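# Take the rim distance on the wheel balancer

### The arm

A 6-joint arm with a two-finger parallel gripper is mounted at the origin on the work surface. World frame = base frame: x ahead of the robot, y to its left, z up, the work surface at z = 0. Lengths are in m, angles in rad, forces in N, time in s.
With the tool pointing down it reaches from about 0.25 to 0.775 m from the base axis. Payload 4 kg.
Tool frame: the origin (TCP) lies at the very end of the fingers, on their centre line; the grasp point (between the pads) lies hold_point_z behind it (hold_point_z is the distance from the TCP to the grasp point, in m); z points along the fingers, y is the direction in which the jaws open and shut (so a half turn about z gives the same grasp; the last joint's range is limited). The gripper opens to 94 mm and grips with 3 to 60 N. Pads are 16 mm wide; open, the fingers measure 119 mm over their backs; the gripper's body (75 mm by 177 mm) begins 78 mm behind the grasp point.
Start: joints at [1.019, 0.087, 1.371, -0, 1.684, -0.103], TCP at [0.239, 0.496, 0.206] pointing down, gripper open.
Joint ranges: [-3.1, 3.1], [-0.76, 2.03], [0.27, 2.55], [-1.08, 4.22], [0.17, 2.65], [-2.57, 2.57]. Speed limits (rad/s): [2.79, 2.79, 3.14, 3.14, 3.14, 3.14].

### API

Orientations are given as [roll, pitch, yaw] about the fixed x, y, z axes, in that order (R = Rz(yaw) Ry(pitch) Rx(roll)).
In Python, from bench import * gives the robot as it stands.
- The arm moves only by the tool step_arm, never from a script. Its argument "increments" is text: rows parted by semicolons, each of 6 numbers parted by spaces: the shift along the tool's x, y, z in cm, then the turn, a rotation vector about the tool's x, y, z in rad. A call has 1 to 5 rows; each row shifts and turns the commanded pose from where the row before left it, along the tool's axes as they then stand; what a row does not reach is not made up. A row lasts 1/10 s, in which the tool goes at most 50 mm and 8.59 degrees, less where a joint would pass 70% of its speed; a pose out of reach is approached as far as the arm can. A call is refused whole if a number of a shift passes 5 or a number of a turn 0.15, either way. A call with a gripper value outside its range is refused whole. "claw" is the gripper's target within -1 to 1 (shut at 1, half-way at 0, fully open at -1), set as the call begins (left out, the last holds). The fingers move at their own pace and stop on an object; the grip force is fixed at half the most. Time passes only in rows, so rows that do not move let the fingers close. It gives the time, the measured TCP pose, the force and the opening at its end, in the units of the state.
- get_obs(): the state, without advancing time (a new reading comes with each control period).
- snapshot(name): name is "scene" or "top"; returns the picture (400x640x3 uint8, red, green, blue); there is no depth.
- calibration(name): a dict with "camera_matrix" (3x3 intrinsics, pixels), "k1" (the pictures are not rectified: a ray, as slopes to the right and down, at radius r is drawn at 1 + k1 r^2 times it, then the intrinsics apply), "eye" and "orientation" of the camera in the world. Camera axes: x right, y up, looking along -z (the intrinsics and any distortion apply to the point x, -y, -z); pixel columns grow to the right and rows downward; lengths in m; the calibration is good to about 2 mm. A picture is of the moment at which its call begins. calibration takes no time and is no camera call.
- close_job(): hands the job in, once; it reports no verdict.
The state is a dict: "time": time; "joint_positions": joint angles; "qvel": joint speeds; "joint_torque": joint torques, N m; "tool_pos": TCP position; "ee_rot": TCP orientation; "wrist_force": force on the tool from outside, world axes, zero at the start; "wrist_torque": the same for the moment, N m; "width": finger opening in m.
Only numpy, scipy, OpenCV 4.12 (cv2) and the standard library are available. Lean on these libraries where they do the work, as an engineer would, in place of code of your own. Each camera call takes 0.05 s, during which the arm holds its last target. There are 200 camera calls.

### The job

Take the distance reading for the trailer wheel on the balancer: hold the upright grip of the spring-return distance gauge, draw the gauge gently out of the machine until its yellow tip rests against the edge of the steel rim that faces the machine, and finish while still holding it there, so that the machine can take the reading. Do not ram the rim or let the gauge fly back, keep off the wheel, and leave the things lying on the tray, the bench and the cart where they are.

Things in the scene. Friction and masses are not known exactly. Their poses are not given: they have to be found in the camera images.
- gauge (a joint): Distance gauge of the balancer: an 18 mm steel rod with a printed scale that slides level out of the cabinet, parallel to the wheel shaft. Value in m: 0 fully home (where its spring keeps it, and where it starts), growing as it is drawn out, stop at 0.160. Pulls back with about 6 N at 0, 10 N at 0.1; friction 0.6 N; mass 0.7 kg. The tip has 30 to 105 mm to go to the rim.
- gauge_handle: The gauge's upright red grip, a knob 27 mm in diameter, 45 mm tall, that does not turn; origin at its centre, 122 mm above bench level. Below it, a dark block (36 x 40 x 36 mm) on the rod begins 34 mm under the origin. z up, -y the way the gauge is drawn out, +y into the cabinet. At the start it stands 50 mm off the cabinet's side face, whose tray rim is 150 mm above bench level.
- gauge_tip: The gauge's yellow tip, a disc 18 mm in diameter facing the wheel; origin at the centre of its front face, which touches the rim. -y is the way out, towards the wheel. In these axes it lies 35 mm in +x, 115 mm in -y and 16.5 mm in -z from the grip's origin, on a bent steel bar fixed to the grip. Its soft mount lets it give way along +y by 1 mm per 4 N, 8 mm at most.
- wheel: Trailer wheel on the shaft: black tyre 486 mm in diameter, 145 mm wide, silver rim. Origin on the axis in the plane of the rim's near edge (cabinet side, a ring 134 to 145 mm from the axis); +y along the axis to the cabinet, parallel to the gauge. The tip touches when its y here is 0, the tip then yields 1 mm per 4 N. The tyre bulges 22 mm past that plane; its top is 273 mm above bench level.
- balancer: The wheel balancer, a grey cabinet standing on the floor beyond the bench, fixed. Origin on the shaft axis at the cabinet's side face, 30 mm above the bench's level; -y out along the shaft, +y into the cabinet, -x towards the robot, z up. Top tray: x -0.27 to 0.23, y 0 to 0.42, its floor at z 0.092 and its rim at z 0.120; console along its far side up to z 0.20.
- weight_pliers: Bystander: wheel-weight pliers, red handles, 210 mm long, 18 mm high, lying on the balancer's tray; origin under the pivot.
- spare_cone: Bystander: steel centring cone, 84 mm in diameter, 32 mm high, on the balancer's tray; origin under its centre.
- cap_tin: Bystander: small metal dish, 68 mm in diameter, 28 mm high, on the balancer's tray; origin under its centre.
- spray_can: Bystander: blue spray can, 66 mm in diameter, 200 mm tall, on the bench; origin under its centre.
- tyre_gauge: Bystander: black dial tyre-pressure gauge, 72 mm dial, 28 mm high, with a 125 mm brass stem, on the bench; origin under the dial.
- spanner: Bystander: steel spanner lying on the bench.
- hammer: Bystander: hammer lying on the red cart.
- grease_tub: Bystander: black tub with a red cap, 90 mm in diameter, 90 mm tall, on the red cart; origin under its centre.

How it is judged:
By the outcome, as a careful person would: the job done as asked, in the order asked, and still so for the second after the job is handed in, while the arm keeps its last pose, push and grip.
It also fails if it takes over 48 s, if anything falls off the work surface, if the arm or the gripper's body presses on something with over 40 N, if the wrist force passes 120 N, or if a joint passes its speed limit or range.

## Working session

There is one attempt and no reset: what is moved stays moved. The work goes in short steps, Python scripts to look and compute and a tool call to move; the robot and the scene stay as the last step left them, time stands still between calls to the robot, and variables do not carry over. Pictures are saved under pics/ and viewed, about 8 in all and at most 12, crops included, and the job is handed in when it is done.

Besides the shell and the picture viewer there is one more tool, called after "Call:" as name(argument=value, ...), one argument or row to a line, values as JSON. step_arm: Moves the arm, as the interface text tells. Its arguments: {"type":"object","properties":{"increments":{"type":"string"},"claw":{"type":"number"}},"required":["increments"]}

```bash
mkdir -p pics; python3 - <<'E'
from bench import *
import cv2
for n in ("scene","top"):
    im=snapshot(n); cv2.imwrite(f"pics/{n}0.png",cv2.cvtColor(im,cv2.COLOR_RGB2BGR))
    print(n,calibration(n))
o=get_obs();print(o)
E
```

```text
scene {'camera_matrix': array([[396.47523274,   0.        , 325.43548543],
       [  0.        , 396.47523274, 201.81262655],
       [  0.        ,   0.        ,   1.        ]]), 'k1': -0.03239930350480894, 'eye': array([ 1.17991694, -0.64781353,  0.94881322]), 'orientation': array([0.81528689, 0.01742616, 0.81744232])}
top {'camera_matrix': array([[396.01486482,   0.        , 316.02902687],
       [  0.        , 396.01486482, 196.68004122],
       [  0.        ,   0.        ,   1.        ]]), 'k1': 0.005296476753075679, 'eye': array([ 0.33084513, -0.04736509,  1.28145891]), 'orientation': array([ 0.16161304, -0.0205905 , -1.57753538])}
{'time': 0.1, 'joint_positions': array([ 1.01888773e+00,  8.78935194e-02,  1.37208329e+00, -2.08843347e-05,
        1.68360427e+00, -1.03061734e-01]), 'qvel': array([ 8.31473490e-05, -2.03815654e-03, -4.01580086e-03, -1.46691943e-03,
        8.48425625e-04, -7.08195452e-04]), 'joint_torque': array([ 2.74367456e-03, -3.41251659e+01, -3.03301263e+01,  7.20870355e-02,
        3.03641323e-02, -6.55143890e-05]), 'tool_pos': array([0.23839275, 0.49510503, 0.20442449]), 'ee_rot': array([-3.13961264e+00, -1.83922307e-04,  2.69274328e+00]), 'wrist_force': array([-0.77865413, -0.4287633 ,  0.4886291 ]), 'wrist_torque': array([ 0.0284883 ,  0.03041585, -0.02306156]), 'width': 0.09385742250933923}
```

View pics/scene0.png

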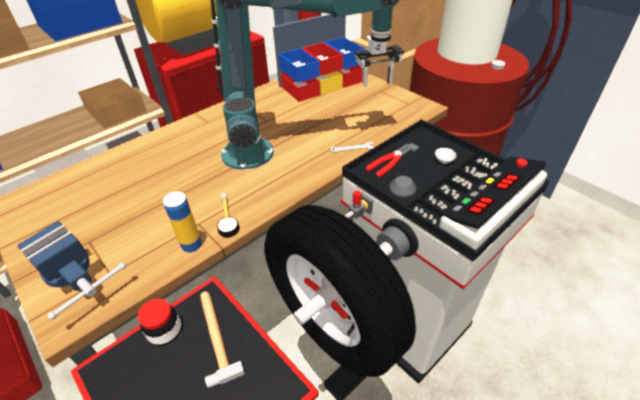

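View pics/top0.png

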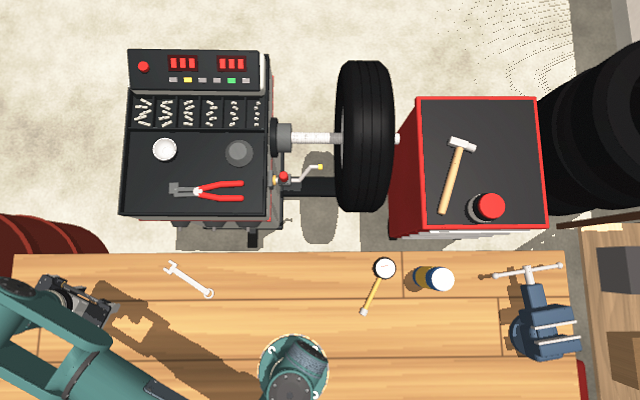

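The scene view shows the red grip at about (358,197). In the top view the grip is at about (284,177), the yellow tip at about (320,167), and the tyre spans columns 335–395. I'll enlarge both.

```bash
cat > h.py <<'E'
import numpy as np, cv2
from scipy.spatial.transform import Rotation as R
from bench import *
def ray(n,uv):
    c=calibration(n);K=c["camera_matrix"]
    p=cv2.undistortPoints(np.array([[uv]],float),K,np.array([c["k1"],0,0,0,0.]))[0,0]
    # drawn = slope*(1+k1 r^2): same model as OpenCV
    d=R.from_euler("xyz",c["orientation"]).as_matrix()@np.array([p[0],-p[1],-1]);return c["eye"],d/np.linalg.norm(d)
def at_z(n,uv,z):
    e,d=ray(n,uv);return e+d*(z-e[2])/d[2]
def proj(n,P):
    c=calibration(n);q=R.from_euler("xyz",c["orientation"]).as_matrix().T@(np.array(P)-c["eye"])
    s=np.array([q[0],-q[1]])/-q[2];s=s*(1+c["k1"]*(s@s));K=c["camera_matrix"];return K[:2,:2]@s+K[:2,2]
def tri(uv1,uv2):
    a,d=ray("scene",uv1);b,e=ray("top",uv2)
    s=np.linalg.lstsq(np.c_[d,-e],b-a,rcond=None)[0];p=a+s[0]*d;q=b+s[1]*e
    return (p+q)/2,np.linalg.norm(p-q)
E
python3 - <<'E'
import cv2
a=cv2.imread("pics/top0.png")[125:225,260:400];cv2.imwrite("pics/topc.png",cv2.resize(a,None,fx=5.5,fy=5.5,interpolation=cv2.INTER_CUBIC))
a=cv2.imread("pics/scene0.png")[175:275,330:430];cv2.imwrite("pics/scenec.png",cv2.resize(a,None,fx=6,fy=6,interpolation=cv2.INTER_CUBIC))
E
```

```text
(no output)
```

View pics/topc.png

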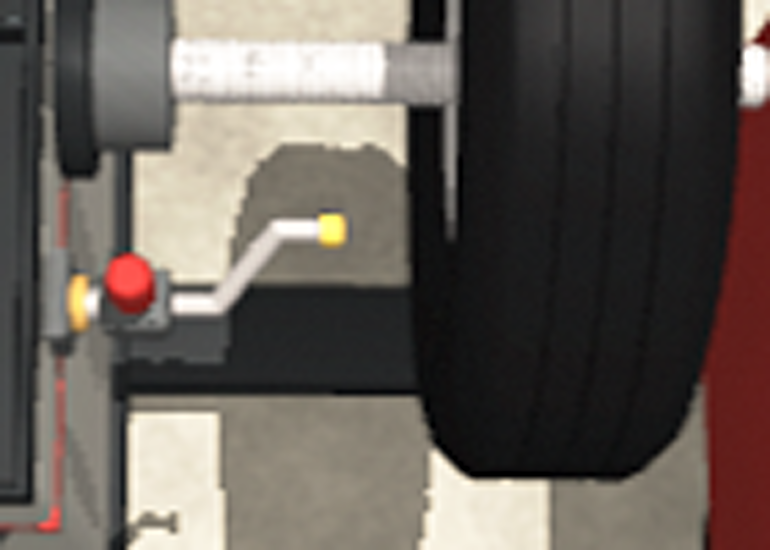

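View pics/scenec.png

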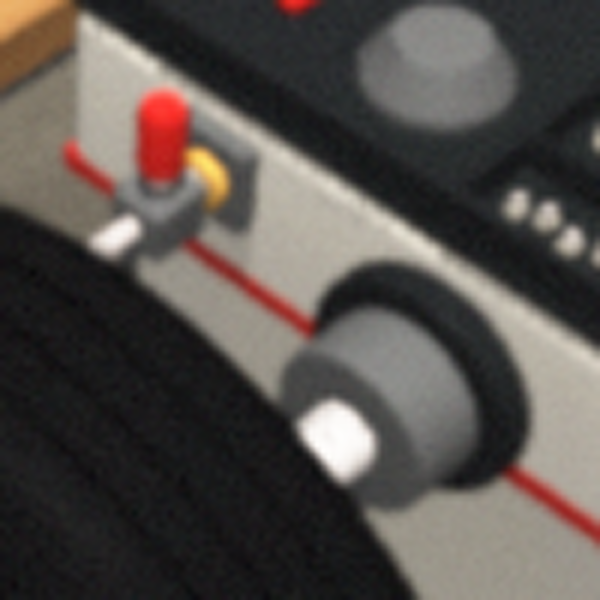

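In the top crop the grip's top centre is at crop (129,279) and the tip face at crop (345,230). The shaft runs along crop row ≈72. In the scene crop the grip's top is at crop (163,108) and its centre at about (163,140).

```bash
python3 - <<'E'
from h import *
T=lambda x,y:(260+(x+.5)/5.5-.5,125+(y+.5)/5.5-.5)
S=lambda x,y:(330+(x+.5)/6-.5,175+(y+.5)/6-.5)
g=at_z("top",T(129,279),.1445);t=at_z("top",T(345,230),.1055)
print("grip",g,"tip",t,"d",t-g,np.hypot(*(t-g)[:2]),"exp",np.hypot(.035,.115))
print("tri",tri(S(163,108),T(129,279)), "scene z",at_z("scene",S(163,108),.1445))
dyaw=np.arctan2(t[1]-g[1],t[0]-g[0])-np.arctan2(-.115,.035);print("yaw",dyaw)
a=at_z("top",T(175,72),.03);b=at_z("top",T(385,74),.03);v=b-a;print("shaft",a,b,"yaw",np.arctan2(v[1],v[0])+np.pi/2)
# cabinet tray rim edge, near side edge z .15 from top image full
p=at_z("top",(268.5,90),.12+.03);q=at_z("top",(269.5,212),.15);print("tray edge",p,q)
# tool check: TCP
o=get_obs();r=R.from_euler("xyz",o["ee_rot"]).as_matrix();print(o["tool_pos"],r.round(3));
try: print("hold",hold_point_z)
except NameError: print([k for k in dir() if not k.startswith('_')])
E
```

```text
grip [0.57982961 0.02420866 0.1445    ] tip [ 0.61586459 -0.0926787   0.1055    ] d [ 0.03603498 -0.11688736 -0.039     ] 0.12231587724499618 exp 0.12020815280171308
tri (array([0.58090669, 0.0247599 , 0.14080636]), np.float64(0.0008188165029738726)) scene z [0.58384033 0.02206004 0.1445    ]
yaw 0.0036022348682320793
shaft [0.73092596 0.00487548 0.03      ] [ 0.72966968 -0.12036945  0.03      ] yaw -0.010030185865157026
tray edge [0.84199789 0.06941733 0.15      ] [0.47109315 0.06196191 0.15      ]
[0.23839275 0.49510503 0.20442449] [[-0.901  0.434 -0.001]
 [ 0.434  0.901 -0.002]
 [ 0.    -0.002 -1.   ]]
hold 0.0188
```

```bash
python3 - <<'E'
from h import *
o=get_obs();p=o["tool_pos"];psi=o["ee_rot"][2];n=15
d=(np.array([.580,.024,.235])-p)*100/n;w=(psi-np.pi/2)/n
for k in range(n):
    c,s=np.cos(psi),np.sin(psi)
    print("%.1f %.1f %.1f 0 0 %.3f;"%(d[0]*c+d[1]*s,d[0]*s-d[1]*c,-d[2],w),end="\n" if k%5==4 else " ");psi-=w
E
```

```text
-3.4 -1.8 -0.2 0 0 0.075; -3.5 -1.6 -0.2 0 0 0.075; -3.7 -1.3 -0.2 0 0 0.075; -3.7 -1.0 -0.2 0 0 0.075; -3.8 -0.8 -0.2 0 0 0.075;
-3.9 -0.5 -0.2 0 0 0.075; -3.9 -0.2 -0.2 0 0 0.075; -3.9 0.1 -0.2 0 0 0.075; -3.9 0.4 -0.2 0 0 0.075; -3.8 0.7 -0.2 0 0 0.075;
-3.8 1.0 -0.2 0 0 0.075; -3.7 1.3 -0.2 0 0 0.075; -3.6 1.5 -0.2 0 0 0.075; -3.4 1.8 -0.2 0 0 0.075; -3.3 2.0 -0.2 0 0 0.075;
```

Call:
step_arm(
  increments="-3.4 -1.8 -0.2 0 0 0.075; -3.5 -1.6 -0.2 0 0 0.075; -3.7 -1.3 -0.2 0 0 0.075; -3.7 -1.0 -0.2 0 0 0.075; -3.8 -0.8 -0.2 0 0 0.075",
  claw=-1,
)

```text
time: 0.6
tool_pos: [0.3525, 0.3375, 0.215]
ee_rot: [-3.141, -0.0, 2.315]
wrist_force: [0.8, -0.4, -0.2]
width: 0.0939
```

Call:
step_arm(
  increments="-3.9 -0.5 -0.2 0 0 0.075; -3.9 -0.2 -0.2 0 0 0.075; -3.9 0.1 -0.2 0 0 0.075; -3.9 0.4 -0.2 0 0 0.075; -3.8 0.7 -0.2 0 0 0.075",
)

```text
time: 1.1
tool_pos: [0.4665, 0.1789, 0.2251]
ee_rot: [-3.141, -0.0, 1.94]
wrist_force: [-0.1, 0.3, 1.0]
width: 0.0939
```

Call:
step_arm(
  increments="-3.8 1.0 -0.2 0 0 0.075; -3.7 1.3 -0.2 0 0 0.075; -3.6 1.5 -0.2 0 0 0.075; -3.4 1.8 -0.2 0 0 0.075; -3.3 2.0 -0.2 0 0 0.075",
)

```text
time: 1.6
tool_pos: [0.5806, 0.0215, 0.2349]
ee_rot: [-3.141, -0.0, 1.565]
wrist_force: [0.3, -0.2, -0.7]
width: 0.094
```

Call:
step_arm(
  increments="0 0 0 0 0 0; 0 0 0 0 0 0; 0 0 0 0 0 0",
)

```text
time: 1.9
tool_pos: [0.5795, 0.0236, 0.2351]
ee_rot: [-3.141, -0.001, 1.569]
wrist_force: [-0.4, 0.4, -0.5]
width: 0.0939
```

Call:
step_arm(
  increments="0.1 0.1 3 0 0 0; 0 0 3 0 0 0; 0 0 3 0 0 0; 0 0 2 0 0 0; 0 0 1 0 0 0",
)

```text
time: 2.4
tool_pos: [0.579, 0.0254, 0.1131]
ee_rot: [-3.138, -0.001, 1.57]
wrist_force: [-0.9, -0.0, 0.7]
width: 0.0939
```

Call:
step_arm(
  increments="0 0 1 0 0 0; 0 0 0.3 0 0 0; 0 0 0 0 0 0; 0 0 0 0 0 0",
)

```text
time: 2.8
tool_pos: [0.5818, 0.0239, 0.1038]
ee_rot: [3.139, 0.0, 1.568]
wrist_force: [0.8, -0.1, -0.4]
width: 0.094
```

```bash
python3 - <<'E'
from h import *
a=cv2.cvtColor(snapshot("scene"),cv2.COLOR_RGB2BGR)[110:260,300:430];b=cv2.cvtColor(snapshot("top"),cv2.COLOR_RGB2BGR)[110:240,240:400]
f=lambda i:cv2.resize(i,(400,500*0+int(400*i.shape[0]/i.shape[1])),interpolation=cv2.INTER_CUBIC)
A,B=f(a),f(b);H=max(len(A),len(B));P=lambda i:cv2.copyMakeBorder(i,0,H-len(i),0,0,cv2.BORDER_CONSTANT)
cv2.imwrite("pics/c1.png",np.hstack([P(A),P(B)]))
E
```

```text
(no output)
```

View pics/c1.png

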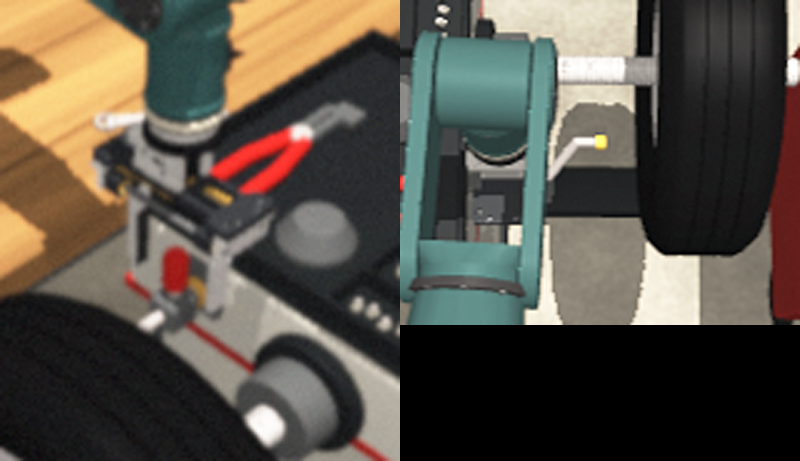

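The fingers straddle the red grip (left panel, about (175,270)), and nothing else is touched. Closing now.

Call:
step_arm(
  increments="0 0 0 0 0 0; 0 0 0 0 0 0; 0 0 0 0 0 0; 0 0 0 0 0 0; 0 0 0 0 0 0",
  claw=1,
)

```text
time: 3.4
tool_pos: [0.5811, 0.0238, 0.1024]
ee_rot: [-3.142, -0.0, 1.568]
wrist_force: [-0.8, -0.1, 0.4]
width: 0.0576
```

Call:
step_arm(
  increments="0 0 0 0 0 0; 0 0 0 0 0 0; 0 0 0 0 0 0",
)

```text
time: 3.7
tool_pos: [0.5811, 0.0238, 0.1025]
ee_rot: [-3.142, -0.0, 1.568]
wrist_force: [0.0, -0.3, 0.4]
width: 0.0333
```

Call:
step_arm(
  increments="-0.1 0 0 0 0 0; -0.2 0 0 0 0 0; -0.2 0 0 0 0 0; -0.2 0 0 0 0 0; -0.2 0 0 0 0 0",
)

```text
time: 4.2
tool_pos: [0.58, 0.0176, 0.1024]
ee_rot: [-3.139, -0.005, 1.569]
wrist_force: [-3.1, 5.8, 0.7]
width: 0.0264
```

Call:
step_arm(
  increments="0 0 0 0 0 0; 0 0 0 0 0 0; 0 0 0 0 0 0",
)

```text
time: 4.5
tool_pos: [0.58, 0.0172, 0.1024]
ee_rot: [-3.139, -0.004, 1.569]
wrist_force: [-3.8, 5.6, 2.0]
width: 0.0268
```

Call:
step_arm(
  increments="-0.2 0 0 0 0 0; -0.2 0 0 0 0 0; -0.2 0 0 0 0 0; -0.2 0 0 0 0 0; 0 0 0 0 0 0",
)

```text
time: 5.0
tool_pos: [0.5799, 0.0093, 0.1024]
ee_rot: [-3.139, -0.005, 1.569]
wrist_force: [-3.6, 5.4, 2.3]
width: 0.0269
```

```bash
cat > tip.py <<'E'
from h import *
import sys
def tip():
    im=snapshot("top");h=cv2.cvtColor(im,cv2.COLOR_RGB2HSV)
    m=cv2.inRange(h,(20,120,120),(35,255,255));m[:150]=0;m[185:]=0;m[:,:300]=0;m[:,350:]=0
    y,x=np.nonzero(m);s=h[...,1][m>0].astype(float);return im,np.array([x.mean(),y.mean(),x.max(),len(x)])
im,t=tip();print(t,at_z("top",t[:2],.1055),get_obs()["tool_pos"],get_obs()["wrist_force"],get_obs()["joint_positions"].round(2))
if len(sys.argv)>1: cv2.imwrite(sys.argv[1],cv2.resize(cv2.cvtColor(im,cv2.COLOR_RGB2BGR)[125:225,260:400],None,fx=5.5,fy=5.5,interpolation=cv2.INTER_CUBIC))
E
python3 tip.py; python3 -c "
from h import *
h=cv2.cvtColor(cv2.imread('pics/top0.png'),cv2.COLOR_BGR2HSV);m=cv2.inRange(h,(20,120,120),(35,255,255));m[:150]=0;m[185:]=0;m[:,:300]=0;m[:,350:]=0
y,x=np.nonzero(m);print(x.mean(),y.mean(),len(x),at_z('top',(x.mean(),y.mean()),.1055))"
```

```text
[324.5        166.54545455 326.          22.        ] [ 0.61542641 -0.0993295   0.1055    ] [0.57990272 0.00934915 0.10241067] [-3.11454723  6.96665285  1.52828779] [-0.08  0.2   1.45  0.    1.49 -0.08]
320.22727272727275 166.5 22 [ 0.61559155 -0.0862999   0.1055    ]
```

Call:
step_arm(
  increments="-0.2 0 0 0 0 0; -0.2 0 0 0 0 0; -0.2 0 0 0 0 0; -0.2 0 0 0 0 0; -0.2 0 0 0 0 0",
)

```text
time: 5.55
tool_pos: [0.5798, -0.0001, 0.1024]
ee_rot: [-3.139, -0.006, 1.569]
wrist_force: [-4.4, 7.1, 2.9]
width: 0.027
```

Call:
step_arm(
  increments="-0.1 0 0 0 0 0; -0.1 0 0 0 0 0; -0.1 0 0 0 0 0; -0.1 0 0 0 0 0; -0.1 0 0 0 0 0",
)

```text
time: 6.05
tool_pos: [0.5797, -0.005, 0.1024]
ee_rot: [-3.139, -0.006, 1.569]
wrist_force: [-4.4, 8.3, 3.0]
width: 0.0265
```

```bash
python3 tip.py pics/t2.png
```

```text
[329.31818182 166.31818182 331.          22.        ] [ 0.61611125 -0.11403943  0.1055    ] [ 0.57976096 -0.00518601  0.10237409] [-3.71984097  7.21381309  1.32280845] [-0.11  0.2   1.45  0.01  1.49 -0.11]
```

View pics/t2.png

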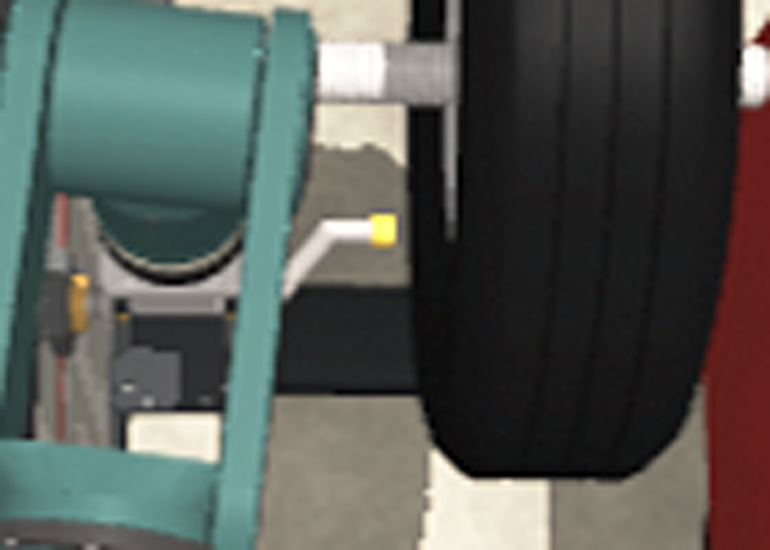

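Call:
step_arm(
  increments="-0.1 0 0 0 0 0; -0.1 0 0 0 0 0; -0.1 0 0 0 0 0; -0.1 0 0 0 0 0",
)

```text
time: 6.5
tool_pos: [0.5797, -0.0089, 0.1024]
ee_rot: [-3.139, -0.006, 1.569]
wrist_force: [-3.1, 8.4, 1.8]
width: 0.0267
```

Call:
step_arm(
  increments="-0.1 0 0 0 0 0; -0.1 0 0 0 0 0; -0.1 0 0 0 0 0",
)

```text
time: 6.8
tool_pos: [0.5797, -0.0119, 0.1024]
ee_rot: [-3.139, -0.006, 1.569]
wrist_force: [-3.8, 7.7, 2.7]
width: 0.0265
```

Still free. I'll carry on in short calls, watching the force after each one.

Call:
step_arm(
  increments="-0.1 0 0 0 0 0; -0.1 0 0 0 0 0; -0.1 0 0 0 0 0",
)

```text
time: 7.1
tool_pos: [0.5797, -0.0148, 0.1024]
ee_rot: [-3.139, -0.006, 1.569]
wrist_force: [-3.4, 8.8, 3.0]
width: 0.0265
```

Call:
step_arm(
  increments="-0.1 0 0 0 0 0; -0.1 0 0 0 0 0; 0 0 0 0 0 0",
)

```text
time: 7.4
tool_pos: [0.5796, -0.017, 0.1024]
ee_rot: [-3.139, -0.006, 1.569]
wrist_force: [-4.3, 7.6, 2.3]
width: 0.0266
```

Call:
step_arm(
  increments="-0.1 0 0 0 0 0; -0.1 0 0 0 0 0; 0 0 0 0 0 0",
)

```text
time: 7.7
tool_pos: [0.5796, -0.0189, 0.1024]
ee_rot: [-3.139, -0.006, 1.569]
wrist_force: [-4.7, 8.4, 3.0]
width: 0.0262
```

Call:
step_arm(
  increments="-0.1 0 0 0 0 0; -0.1 0 0 0 0 0; 0 0 0 0 0 0",
)

```text
time: 8.0
tool_pos: [0.5796, -0.0209, 0.1024]
ee_rot: [-3.139, -0.006, 1.569]
wrist_force: [-4.1, 9.1, 2.8]
width: 0.0267
```

Call:
step_arm(
  increments="-0.1 0 0 0 0 0; -0.1 0 0 0 0 0; 0 0 0 0 0 0",
)

```text
time: 8.3
tool_pos: [0.5796, -0.0229, 0.1024]
ee_rot: [-3.139, -0.006, 1.569]
wrist_force: [-4.9, 7.7, 2.9]
width: 0.0265
```

Call:
step_arm(
  increments="-0.1 0 0 0 0 0; -0.1 0 0 0 0 0; 0 0 0 0 0 0",
)

```text
time: 8.6
tool_pos: [0.5796, -0.0249, 0.1024]
ee_rot: [-3.139, -0.006, 1.569]
wrist_force: [-4.1, 8.4, 2.5]
width: 0.027
```

```bash
python3 tip.py pics/t3.png
```

```text
[335.56521739 166.52173913 337.          23.        ] [ 0.61544039 -0.13310392  0.1055    ] [ 0.57953746 -0.02484284  0.10239053] [-4.76767451  7.67423277  1.9205865 ] [-0.14  0.2   1.45  0.01  1.5  -0.14]
```

View pics/t3.png

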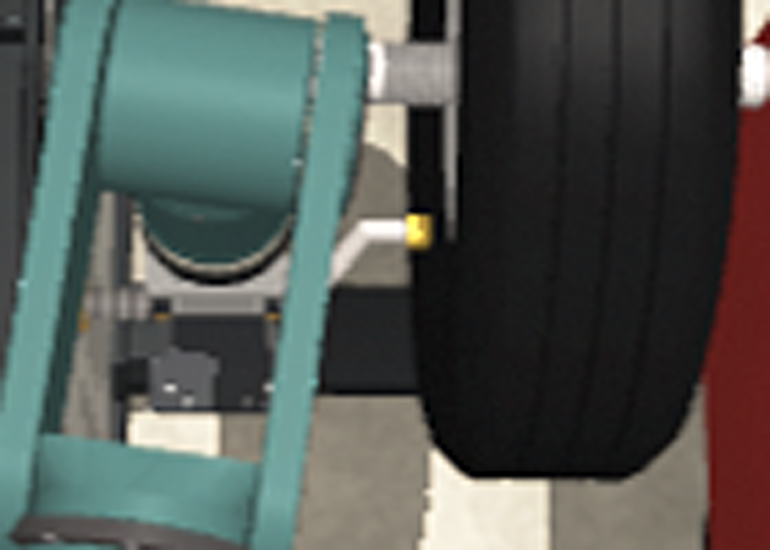

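The tip is now at crop (432,230), still clear of the tyre and roughly 1–2 cm from the rim. Keep going slowly.

Call:
step_arm(
  increments="-0.1 0 0 0 0 0; -0.1 0 0 0 0 0; -0.1 0 0 0 0 0",
)

```text
time: 8.95
tool_pos: [0.5795, -0.0276, 0.1024]
ee_rot: [-3.139, -0.006, 1.57]
wrist_force: [-4.0, 8.0, 3.2]
width: 0.0264
```

Call:
step_arm(
  increments="-0.1 0 0 0 0 0; -0.1 0 0 0 0 0; 0 0 0 0 0 0",
)

```text
time: 9.25
tool_pos: [0.5795, -0.0297, 0.1024]
ee_rot: [-3.139, -0.006, 1.569]
wrist_force: [-4.2, 7.2, 1.9]
width: 0.0264
```

Call:
step_arm(
  increments="-0.1 0 0 0 0 0; -0.1 0 0 0 0 0; 0 0 0 0 0 0",
)

```text
time: 9.55
tool_pos: [0.5795, -0.0317, 0.1024]
ee_rot: [-3.138, -0.006, 1.569]
wrist_force: [-4.0, 8.4, 2.0]
width: 0.0269
```

Call:
step_arm(
  increments="-0.1 0 0 0 0 0; -0.1 0 0 0 0 0; 0 0 0 0 0 0",
)

```text
time: 9.85
tool_pos: [0.5795, -0.0337, 0.1024]
ee_rot: [-3.138, -0.006, 1.569]
wrist_force: [-3.8, 8.3, 3.0]
width: 0.0267
```

Call:
step_arm(
  increments="-0.1 0 0 0 0 0; -0.1 0 0 0 0 0; 0 0 0 0 0 0",
)

```text
time: 10.15
tool_pos: [0.5794, -0.0357, 0.1024]
ee_rot: [-3.138, -0.006, 1.569]
wrist_force: [-3.9, 7.4, 3.0]
width: 0.0268
```

Call:
step_arm(
  increments="-0.1 0 0 0 0 0; -0.1 0 0 0 0 0; 0 0 0 0 0 0",
)

```text
time: 10.45
tool_pos: [0.5794, -0.0376, 0.1024]
ee_rot: [-3.138, -0.006, 1.569]
wrist_force: [-3.3, 9.3, 1.9]
width: 0.0264
```

Call:
step_arm(
  increments="-0.1 0 0 0 0 0; -0.1 0 0 0 0 0; 0 0 0 0 0 0",
)

```text
time: 10.75
tool_pos: [0.5794, -0.0396, 0.1024]
ee_rot: [-3.138, -0.006, 1.569]
wrist_force: [-4.8, 9.1, 2.6]
width: 0.0265
```

Call:
step_arm(
  increments="-0.1 0 0 0 0 0; -0.1 0 0 0 0 0; 0 0 0 0 0 0",
)

```text
time: 11.05
tool_pos: [0.5793, -0.0415, 0.1024]
ee_rot: [-3.138, -0.006, 1.569]
wrist_force: [-5.3, 9.2, 2.7]
width: 0.0265
```

```bash
python3 tip.py pics/t4.png
```

```text
[340.38461538 166.30769231 341.          13.        ] [ 0.6160839  -0.14783705  0.1055    ] [ 0.57937441 -0.04155313  0.10240376] [-5.09745363  8.86903429  3.08246434] [-0.17  0.2   1.45  0.01  1.5  -0.17]
```

View pics/t4.png

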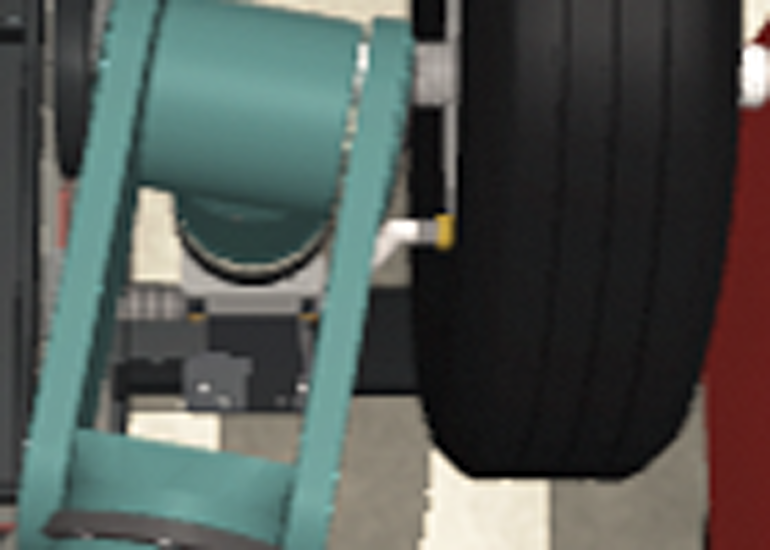

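The tip (crop (448,230)) is just passing behind the tyre bulge and the force is still at the free level, so I continue.

Call:
step_arm(
  increments="-0.1 0 0 0 0 0; -0.1 0 0 0 0 0; 0 0 0 0 0 0",
)

```text
time: 11.4
tool_pos: [0.5793, -0.0435, 0.1024]
ee_rot: [-3.138, -0.007, 1.57]
wrist_force: [-5.1, 8.7, 3.6]
width: 0.0265
```

Call:
step_arm(
  increments="-0.1 0 0 0 0 0; -0.1 0 0 0 0 0; 0 0 0 0 0 0",
)

```text
time: 11.7
tool_pos: [0.5793, -0.0455, 0.1024]
ee_rot: [-3.138, -0.007, 1.57]
wrist_force: [-4.7, 9.6, 2.0]
width: 0.0268
```

Call:
step_arm(
  increments="-0.1 0 0 0 0 0; -0.1 0 0 0 0 0; 0 0 0 0 0 0",
)

```text
time: 12.0
tool_pos: [0.5793, -0.0475, 0.1024]
ee_rot: [-3.138, -0.007, 1.57]
wrist_force: [-5.5, 9.9, 2.6]
width: 0.0265
```

Call:
step_arm(
  increments="-0.1 0 0 0 0 0; -0.1 0 0 0 0 0; 0 0 0 0 0 0",
)

```text
time: 12.3
tool_pos: [0.5793, -0.0494, 0.1024]
ee_rot: [-3.138, -0.007, 1.57]
wrist_force: [-4.7, 9.8, 2.8]
width: 0.0265
```

Call:
step_arm(
  increments="-0.1 0 0 0 0 0; -0.1 0 0 0 0 0; 0 0 0 0 0 0",
)

```text
time: 12.6
tool_pos: [0.5793, -0.0514, 0.1024]
ee_rot: [-3.138, -0.007, 1.57]
wrist_force: [-5.8, 9.2, 3.6]
width: 0.0264
```

Call:
step_arm(
  increments="-0.1 0 0 0 0 0; -0.1 0 0 0 0 0; 0 0 0 0 0 0",
)

```text
time: 12.9
tool_pos: [0.5792, -0.0532, 0.1024]
ee_rot: [-3.138, -0.007, 1.57]
wrist_force: [-5.1, 9.7, 3.8]
width: 0.0268
```

Call:
step_arm(
  increments="-0.1 0 0 0 0 0; -0.1 0 0 0 0 0; 0 0 0 0 0 0",
)

```text
time: 13.2
tool_pos: [0.5793, -0.0539, 0.1024]
ee_rot: [-3.138, -0.009, 1.57]
wrist_force: [-5.2, 12.5, 3.3]
width: 0.0267
```

Force is up about 3 N and the motion is lagging, which suggests contact. I'll let it settle and average the force.

Call:
step_arm(
  increments="0 0 0 0 0 0; 0 0 0 0 0 0; 0 0 0 0 0 0",
)

```text
time: 13.5
tool_pos: [0.5792, -0.0539, 0.1024]
ee_rot: [-3.138, -0.009, 1.57]
wrist_force: [-5.2, 12.0, 3.0]
width: 0.0267
```

Call:
step_arm(
  increments="-0.1 0 0 0 0 0; 0 0 0 0 0 0; 0 0 0 0 0 0",
)

```text
time: 13.8
tool_pos: [0.5792, -0.0543, 0.1023]
ee_rot: [-3.138, -0.01, 1.571]
wrist_force: [-5.1, 12.8, 3.4]
width: 0.0262
```

```bash
python3 - <<'E'
from h import *
F=[];P=[]
for _ in range(4): im=snapshot("scene");o=get_obs();F.append(o["wrist_force"]);P.append(o["tool_pos"])
print(np.mean(F,0),np.mean(P,0),o["width"])
b=cv2.cvtColor(snapshot("top"),cv2.COLOR_RGB2BGR)[125:225,300:400]
a=cv2.cvtColor(im,cv2.COLOR_RGB2BGR)[150:270,280:400]
cv2.imwrite("pics/f.png",np.hstack([cv2.resize(i,(400,400),interpolation=cv2.INTER_CUBIC) for i in (a,b)]))
E
```

```text
[-5.18356287 13.25843568  3.65025806] [ 0.5792294  -0.05434194  0.10237015] 0.026413061832981113
```

View pics/f.png

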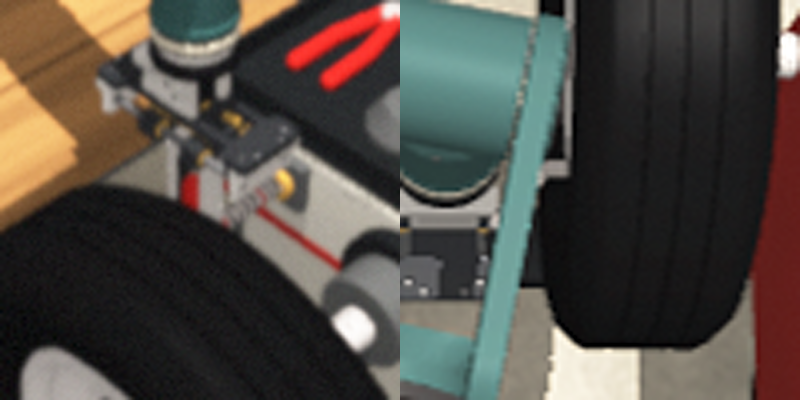

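Right panel: the tip is now under the tyre bulge, at about (560,172). Left panel: the gripper still holds the grip, clear of the tyre. Before handing in, I'll check that the silver rim line agrees with a contact plane at y ≈ −0.169.

```bash
python3 - <<'E'
from h import *
print([(z,at_z("top",(260+(455)/5.5-.5,138),z).round(3)[1]) for z in (-.11,0,.1,.17)])
tipx,rimaxis=.616,.7303
print("tip radius",np.hypot(tipx-rimaxis,.1055-.03))
# where tyre bulge top & silhouette edges would fall for rim plane y
for y in (-.157,-.169,-.18): print(y,[proj("top",(.73,y+b,z)).round(1)[0] for b,z in ((.022,.22),(.022,-.16),(0,-.109),(0,-.115))])
E
```

```text
[(-0.11, np.float64(-0.175)), (0, np.float64(-0.165)), (0.1, np.float64(-0.156)), (0.17, np.float64(-0.149))]
tip radius 0.13698445167244344
-0.157 [np.float64(338.5), np.float64(330.7), np.float64(337.6), np.float64(337.5)]
-0.169 [np.float64(342.7), np.float64(333.9), np.float64(340.9), np.float64(340.7)]
-0.18 [np.float64(346.6), np.float64(336.8), np.float64(343.9), np.float64(343.8)]
```

The picture fits a rim plane at y ≈ −0.169 (predicted 342.7 / 333.9 / 340.9 px, seen about 343 / 334 / 341–342), and the tip sits 137 mm from the axis, on the 134–145 mm ring. Handing in.

```bash
python3 -c "
from bench import *
o=get_obs();print(o['time'],o['tool_pos'],o['wrist_force'],o['width']);print(close_job())"
```

```text
14.05 [ 0.57924837 -0.05429941  0.1023809 ] [-5.12123926 13.07880189  4.01913383] 0.02631598475483951
the job is handed in; nothing more can be done
None
```

I handed the job in at 14.05 s with the gripper still holding the upright grip and the yellow tip resting on the rim's near edge. I gripped it from above with the jaws across the rod and drew the gauge out about 75 mm. Over the last 65 mm or so the speed was 10 mm/s or less.

**Contact:** the pull rose from about 9.5 N to about 13 N over roughly 1 mm, so the tip presses on the rim with about 3–4 N. This fits the tip's 4 N/mm soft mount.

**Position:** the tip face is at y ≈ −0.169, and a rim plane there matches the wheel edges in the top picture to about 1 px. The tip sits 137 mm from the axis, inside the 134–145 mm ring.

**Less certain:**
- My first rough estimates put the rim nearer, at y ≈ −0.14 to −0.157. The force and the later check settled on −0.169.
- The tyre hid the contact point, so I could not see it directly.
- I started pulling just before the fingers had fully closed, so the grip sits about 1.5 mm off-centre in the pads. It held firmly afterwards.
- A steady sideways force of about 5 N remained at the wrist while holding.

The pictures showed nothing else moved, though I did not inspect every bystander again at the end.

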